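Light the kiln burner from its control desk

ROBOT

A 6-joint arm with a two-finger parallel gripper is mounted at the origin on the work surface. World frame = base frame: x ahead of the robot, y to its left, z up, the work surface at z = 0. Lengths are in m, angles in rad, forces in N, time in s.
With the tool pointing down it reaches from about 0.275 to 0.825 m from the base axis. Payload 4.9 kg.
Tool frame: the origin (TCP) lies between the finger pads; the fingertips stand 8 mm ahead of it and the grasp point (between the pads) lies 11 mm behind it; x points along the fingers, z is the direction in which the jaws open and shut, and the axes are right-handed (so a half turn about x gives the same grasp; the last joint's range is limited). The gripper opens to 85 mm and grips with 20 to 120 N. Pads are 22 mm wide; open, the fingers measure 114 mm over their backs; the gripper's body (76 mm by 85 mm) begins 54 mm behind the grasp point. The pads swing forward as they close: fully open they stand 13 mm farther back than shut.
Start: joints at [1.003, 0.326, -0.193, 1.052, 0, 1.437], TCP at [0.231, 0.499, 0.239] pointing down, gripper open.
Joint ranges: [-2.65, 2.65], [-0.97, 1.79], [-1.3, 1.35], [-1.93, 2.1], [-1.47, 1.37], [-3.14, 3.14]. Speed limits (rad/s): [2.57, 2.57, 3.14, 3.14, 3.14, 3.14].

INTERFACE

Orientations are given as a unit quaternion [w, x, y, z].
In Python, from rig import ctrl, viewer gives the robot as it stands.
- The arm moves only by the shell command python3 -m creep 'ROWS' [FORCE]. ROWS is JSON, a list of rows, each a list of 3 entries, a list of its own where there are three numbers: the shift along the tool's x, y, z in m, then the turn, a rotation vector about the tool's x, y, z in rad, then the finger opening in m, from 0 to 0.0854. A call has 1 to 20 rows; each row shifts and turns the commanded pose from where the row before left it, along the tool's axes as they then stand; what a row does not reach is not made up. A row lasts 1/8 s, in which the tool goes at most 62.5 mm and 10.7 degrees, less where a joint would pass 70% of its speed; a pose out of reach is approached as far as the arm can. A call with a gripper value outside its range is refused whole. The fingers move at their own pace and stop on an object; FORCE is the grip in N (left out, the last holds). Time passes only in rows, so rows that do not move let the fingers close. It gives the time, the measured TCP pose, the force and the opening at its end, in the units of the state.
- ctrl.get_state(): the state, without advancing time (a new reading comes with each control period).
- viewer.get_image(name): name is "scene" or "top"; returns (picture, depth): 400x640x3 uint8, red, green, blue; 400x640 float32, m along the optical axis (not along the pixel's ray), 0 where there is no reading.
- viewer.camera_model(name): a dict with "K" (3x3 intrinsics, pixels), "R" (3x3) and "t" (3): a world point X has camera coordinates R X + t. Camera axes: x right, y down, z forward; pixel columns grow to the right and rows downward; lengths in m; the calibration is good to about 2 mm. A picture is of the moment at which its call begins. camera_model takes no time and is no camera call.
- ctrl.finish_job(): hands the job in, once; it reports no verdict.
The state is a dict: "clock": time; "joint_pos": joint angles; "joint_velocities": joint speeds; "joint_torque": joint torques, N m; "tool_pos": TCP position; "eef_rot": TCP orientation; "ft_force": force on the tool from outside, world axes, zero at the start; "moment": the same for the moment, N m; "width": finger opening in m.
Only numpy, scipy, OpenCV 4.12 (cv2) and the standard library are available. Lean on these libraries where they do the work, as an engineer would, in place of code of your own. Each camera call takes 0.05 s, during which the arm holds its last target.

TASK

Light the kiln burner at its control desk: first slide the air slider until the white line on its knob is level with the red pointer beside the track. Only then turn the lighting dial clockwise past its first two clicks (blue dot, yellow dot) to the third, the red dot, and keep hold of it there against its return spring: the program finishes while still holding the dial on the red dot. Leave the slider at the pointer and do not shift the pots and tools standing about.

Things in the scene. Friction and masses are not known exactly. Their poses are not given: they have to be found in the camera images.
- desk: burner control desk, grey sheet-metal box 240 mm (own x) by 360 mm (own y), fixed to the bench; origin at the centre of its underside, own +x points away from the robot at yaw 0. Its flat white deck is 72 mm above the bench; along the rear edge (own x from 80 to 120 mm) a readout hood rises 28 mm above the deck. Air slider on the left (own y = +105 mm), lighting dial on the right (own x -25, y -85 mm).
- air_slider (a joint): travel of the air slider along the desk's own +x (away from the operator), 0 to 0.110 m; starts near 0. It stays where it is left; sliding it takes about 2 N of friction plus 6 N per m/s.
- slider_knob: black block knob of the air slider with a white line across the middle: 28 mm along the track, 16 mm wide across it (desk y), its sides run from 10 to 40 mm above the deck. Origin on the deck below the white line, at the middle of the knob; axes as the desk's. About 60 mm are free to either side of the track's centre line at finger height, except the low pointer clip.
- pointer: red pointer clip clamped to the deck beside the track (towards the dial), 8 mm high, 10 mm wide body with a 3 mm wide tip reaching towards the slot. Fixed; set somewhere between 50 and 95 mm of slider travel. Origin on the deck 31 mm to the -y side of the track's centre line, in the middle of the tip's width; axes as the desk's, so the slider is level with it when knob and pointer have the same place along the desk's x.
- light_dial (a joint): angle of the lighting dial in rad, 0 = off (white dot), grows clockwise seen from above. Clicks at 0.40 (blue dot), 0.80 (yellow dot) and 1.20 (red dot), hard stop at 1.26. A spring always drives it back to 0 when let go: about 0.06 N m at off, growing to 0.12 N m at the red dot, with a click ripple of 0.045 N m on top (peak about 0.15 N m, on leaving the yellow click).
- dial_handle: black bar handle of the lighting dial, turns with it: 62 mm long (own x; the white-lined end, +x, points at the dots), 14 mm thick (own y), upright sides 12 to 50 mm above the deck, over a 64 mm round skirt 12 mm high. Origin on the dial's upright axis at deck height. Off: points 0.6 rad anticlockwise of the desk's +x; red dot: 0.6 rad clockwise of it. At off, 60 mm free on both sides of the bar.
- mug: terracotta bisque mug, 80 mm across, 92 mm tall, handle to its own +y; a bystander, leave it where it is. Origin at its underside.
- bowl: white bisque bowl, 112 mm across, 55 mm tall; a bystander, leave it where it is. Origin at its underside.
- glaze_jar: blue glaze jar with white lid, 68 mm across, 95 mm tall; a bystander, leave it where it is. Origin at its underside.
- cone_pack: clay pad 30 x 46 mm with three slender test cones, 63 mm tall in all; it stands on the desk's deck between slider and dial, towards the rear hood; a bystander, leave it where it is. Origin at its underside.
- pliers: blue-handled pliers lying on the bench in front of the desk, about 175 mm long, 12 mm high; a bystander, leave it where it is. Origin at its underside.
- tongs: long steel kiln tongs lying on the bench, about 410 mm long, 10 mm high; a bystander, leave it where it is. Origin at its underside.
- brush: glaze brush lying on the bench; a bystander, leave it where it is. Origin at its underside.

How it is judged:
By the outcome, as a careful person would: the job done as asked, in the order asked, and still so for the second after the job is handed in, while the arm keeps its last pose, push and grip.
It also fails if it takes over 51 s, if anything falls off the work surface, if the arm or the gripper's body presses on something with over 40 N, if the wrist force passes 120 N, or if a joint passes its speed limit or range.

## Working session

There is one attempt and no reset: what is moved stays moved. The work goes in short steps, Python scripts to look and compute and a shell command to move; the robot and the scene stay as the last step left them, time stands still between calls to the robot, and variables do not carry over. Pictures are saved under pics/ and viewed, and the job is handed in when it is done.

```bash
ls; mkdir -p pics
python3 - <<'E'
from rig import ctrl, viewer
import cv2, numpy as np
s=ctrl.get_state(); print({k:np.round(v,3).tolist() for k,v in s.items()})
for n in("scene","top"):
    im,d=viewer.get_image(n); cv2.imwrite(f"pics/{n}0.png",im[:,:,::-1]); np.save(f"pics/{n}0.npy",d); np.save(f"pics/{n}0im.npy",im)
    m=viewer.camera_model(n); print(n,{k:np.round(v,3).tolist() for k,v in m.items()}, "centre",np.round(-np.array(m['R']).T@m['t'],3))
E
```

```text
pics
{'clock': 0.0, 'joint_pos': [1.003, 0.327, -0.194, 1.052, 0.0, 1.437], 'joint_velocities': [-0.0, -0.001, 0.001, -0.001, -0.001, -0.0], 'joint_torque': [-0.003, -44.34, 26.244, 0.015, -0.0, 0.0], 'tool_pos': [0.231, 0.499, 0.238], 'eef_rot': [0.595, -0.381, 0.596, 0.38], 'ft_force': [0.02, 0.926, -1.096], 'moment': [0.031, -0.003, -0.011], 'width': 0.086}
scene {'K': [[409.369, 0.0, 326.766], [0.0, 409.369, 192.217], [0.0, 0.0, 1.0]], 'R': [[0.074, 0.997, -0.009], [0.744, -0.061, -0.666], [-0.664, 0.043, -0.746]], 't': [-0.005, -0.333, 1.687]} centre [ 1.369 -0.088  1.037]
top {'K': [[375.681, 0.0, 318.655], [0.0, 375.681, 202.142], [0.0, 0.0, 1.0]], 'R': [[0.015, -1.0, 0.006], [-0.989, -0.015, -0.146], [0.146, -0.003, -0.989]], 't': [-0.042, 0.516, 1.374]} centre [ 0.31  -0.03   1.435]
```

View pics/scene0.png

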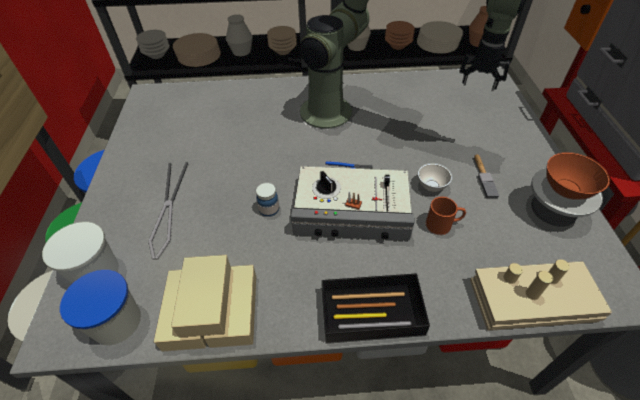

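View pics/top0.png

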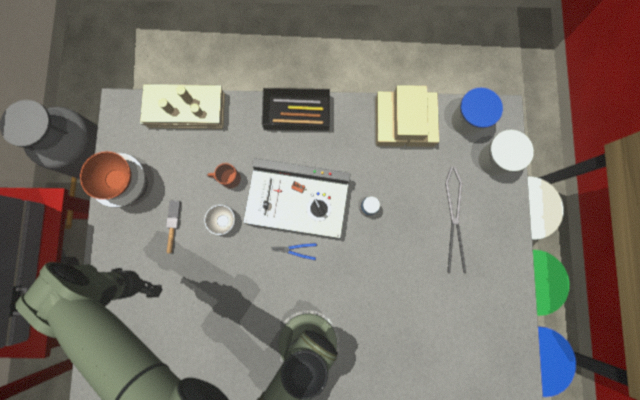

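The scene view shows the desk at about (355,200), with the slider at (387,190), dial at (325,183), and jar, bowl and mug next to it. The top view shows the desk at about (297,200), slider knob near (266,208), and dial at (319,208). I'll zoom in on both.

Run:
```python
import cv2
a=cv2.imread("pics/scene0.png")[150:245,280:430]; cv2.imwrite("pics/sc_z.png",cv2.resize(a,None,fx=5,fy=5,interpolation=cv2.INTER_CUBIC))
a=cv2.imread("pics/top0.png")[150:250,235:360]; cv2.imwrite("pics/tp_z.png",cv2.resize(a,None,fx=6,fy=6,interpolation=cv2.INTER_CUBIC))
```

```text
(no output)
```

View pics/sc_z.png

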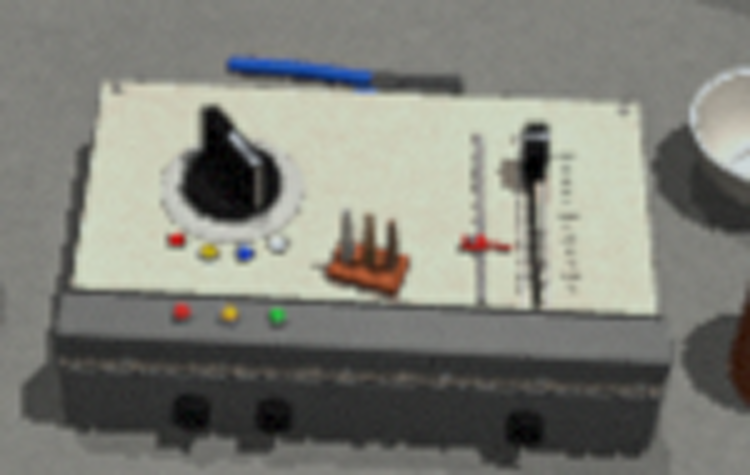

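View pics/tp_z.png

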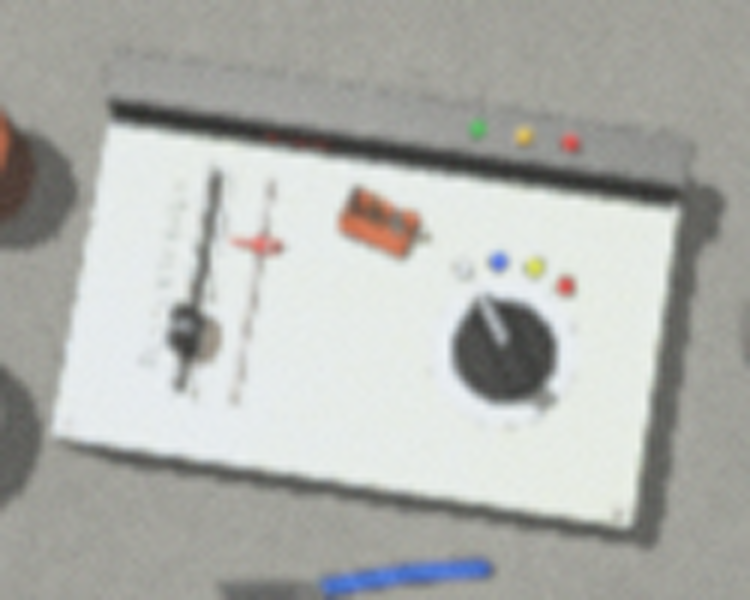

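The top zoom shows the knob at zoom (185,330), the pointer's tip towards the slot at about (235,243), and the dial at (505,350). The white line on the dial points to the white dot. Next I'll measure these.

```bash
cat > h.py <<'E'
import numpy as np, cv2
from rig import ctrl, viewer
def ray(n,uv,z):
    m=viewer.camera_model(n); K,R,t=[np.array(m[k],float) for k in("K","R","t")]
    uv=np.atleast_2d(np.array(uv,float)); p=np.c_[uv,np.ones(len(uv))]
    d=(np.linalg.inv(K)@p.T).T@R; c=-R.T@t
    z=np.broadcast_to(np.array(z,float),(len(uv),))
    return c+d*((z-c[2])/d[:,2])[:,None]
def fitpose(own,w):
    own=np.array(own);w=np.array(w)[:,:2]; a=own.mean(0);b=w.mean(0)
    o=own-a;q=w-b; th=np.arctan2((o[:,0]*q[:,1]-o[:,1]*q[:,0]).sum(),(o*q).sum())
    c,s=np.cos(th),np.sin(th);R=np.array([[c,-s],[s,c]]); t=b-R@a
    return th,R,t,(own@R.T+t-w)
def blob(im,lo,hi,box):
    x0,y0,x1,y1=box; h=cv2.cvtColor(im,cv2.COLOR_RGB2HSV)[y0:y1,x0:x1]
    m=cv2.inRange(h,lo,hi); n,l,st,ce=cv2.connectedComponentsWithStats(m)
    return [(st[i].tolist()[4],np.round(ce[i]+[x0,y0],2).tolist()) for i in range(1,n)]
E
python3 - <<'E'
from h import *
zz=lambda p,f,o:(np.array(p)+.5)/f-.5+np.array(o)
top=zz([(53,435),(632,525),(682,201),(110,124)],6,(235,150))
sc=zz([(640,103),(105,83),(72,291),(657,316)],5,(280,150))
own=[(-.12,.18),(-.12,-.18),(.08,-.18),(.08,.18)]
for n,px,z in(("top",top,.072),("scene",sc,[.072,.072,.1,.1])):
    w=ray(n,px,z); th,R,t,r=fitpose(own,w); print(n,np.round(w,4).tolist(),"yaw",th,"t",t,"res mm",np.round(r*1e3,1).tolist())
    im=np.load(f"pics/{n}0im.npy"); box=(235,150,360,250) if n=="top" else (280,150,430,245)
    print("red",blob(im,(0,110,80),(8,255,255),box),blob(im,(170,110,80),(180,255,255),box))
    print("blue",blob(im,(105,120,80),(130,255,255),box)); print("yel",blob(im,(20,110,80),(35,255,255),box))
    print("blk",[b for b in blob(im,(0,0,0),(180,255,75),box) if b[0]>8])
E
```

```text
top [[0.4337, 0.2378, 0.072], [0.3846, -0.1134, 0.072], [0.5841, -0.1429, 0.072], [0.6271, 0.2111, 0.072]] yaw -0.13282740518103647 t [0.52721094 0.04549677] res mm [[-1.6, 2.0], [-0.2, -3.6], [-1.5, -0.6], [3.3, 2.2]]
red [(1, [235.0, 170.0]), (4, [235.0, 173.5]), (4, [329.5, 173.5]), (1, [235.0, 177.0]), (1, [295.0, 183.0]), (16, [294.88, 187.56]), (2, [303.0, 186.5]), (7, [300.86, 190.0]), (1, [278.0, 190.0]), (3, [328.67, 197.33])] []
blue [(2, [317.5, 193.0]), (60, [301.87, 245.55])]
yel [(2, [322.0, 172.5]), (2, [323.5, 194.0])]
blk [(55, [269.44, 170.15]), (109, [318.1, 177.68]), (78, [320.74, 208.24])]
scene [[0.4344, 0.2414, 0.072], [0.3861, -0.1112, 0.072], [0.5885, -0.1356, 0.1], [0.6355, 0.2057, 0.1]] yaw -0.13931074825643355 t [0.53096054 0.04729471] res mm [[2.7, 0.9], [1.0, -3.1], [-3.4, -6.5], [-0.4, 8.7]]
red [(6, [315.0, 197.5]), (11, [375.18, 198.27]), (1, [351.0, 199.0]), (3, [380.0, 199.0]), (1, [355.0, 207.0]), (1, [359.0, 207.0]), (8, [315.88, 211.88])] []
blue [(77, [340.35, 163.73]), (4, [328.5, 200.5])]
yel [(6, [321.17, 199.83]), (9, [325.33, 212.11])]
blk [(30, [363.33, 166.37]), (254, [325.22, 184.8]), (226, [419.9, 186.86]), (36, [294.39, 193.56]), (67, [386.21, 188.43]), (193, [424.19, 221.3]), (2282, [349.04, 229.23])]
```

```bash
cat >> h.py <<'E'
TH=-.135;C,S=np.cos(TH),np.sin(TH);RD=np.array([[C,-S],[S,C]]);TD=np.array([.529,.0462])
def toown(w): return (np.atleast_2d(w)[:,:2]-TD)@RD
def tow(o): return np.atleast_2d(o)@RD.T+TD
E
python3 - <<'E'
from h import *
zt=lambda p:(np.array(p)+.5)/6-.5+np.array((235,150)); zs=lambda p:(np.array(p)+.5)/5-.5+np.array((280,150))
for name,n,p,z in [("ptr body","top",zt((262,244)),.08),("ptr tip","top",zt((237,242)),.078),("ptr body","scene",zs((479,243)),.08),("ptr tip","scene",zs((507,247)),.078),
 ("knob top","top",zt((184,325)),.112),("knob line","scene",zs((536,130)),.112),("dial ctr","top",zt((505,350)),.11),("dial line tip","top",zt((484,298)),.122),("dots b","top",(317.5,193),.072),("dots b","scene",(328.5,200.5),.072),("dot r","top",(328.67,197.33),.072),("dot r","scene",(315,197.5),.072),("slot rear","top",zt((217,172)),.072),("slot front","top",zt((180,388)),.072),("cone","top",(298,187.5),.08)]:
    w=ray(n,p,z); print(name,n,np.round(w[0],4),"own",np.round(toown(w)[0]*1e3,1))
print("dial axis",tow([[-.025,-.085]]),"knob0",tow([[-.06,.105]]))
E
```

```text
ptr body top [0.5518 0.114  0.08  ] own [13.4 70.3]
ptr tip top [0.5531 0.1295 0.078 ] own [12.7 85.8]
ptr body scene [0.554  0.1149 0.08  ] own [15.5 71.4]
ptr tip scene [0.5569 0.132  0.078 ] own [16.1 88.8]
knob top top [0.4966 0.1553 0.112 ] own [-46.8 103.8]
knob line scene [0.4913 0.158  0.112 ] own [-52.4 105.7]
dial ctr top [ 0.4848 -0.0351  0.11  ] own [-32.8 -86.5]
dial line tip top [ 0.514  -0.0222  0.122 ] own [ -5.7 -69.8]
dots b top [ 0.5452 -0.0298  0.072 ] own [ 26.3 -73.2]
dots b scene [ 0.5446 -0.0297  0.072 ] own [ 25.6 -73.1]
dot r top [ 0.5297 -0.0711  0.072 ] own [  16.5 -116.2]
dot r scene [ 0.5288 -0.0707  0.072 ] own [  15.6 -115.9]
slot rear top [0.5978 0.144  0.072 ] own [ 55.1 106.1]
slot front top [0.4635 0.162  0.072 ] own [-80.4 105.9]
cone top [0.5631 0.042  0.08  ] own [34.4  0.4]
dial axis [[ 0.49278729 -0.03466186]] knob0 [[0.4836779  0.15832006]]
```

```bash
cat >> h.py <<'E'
from scipy.spatial.transform import Rotation as Ro
def plan(xyz,zyaw):
    s=ctrl.get_state(); q=s['eef_rot']; R=Ro.from_quat([q[1],q[2],q[3],q[0]]); 
    x=np.array([0,0,-1.]); z=np.array([np.cos(zyaw),np.sin(zyaw),0]); best=None
    print("joints",np.round(s['joint_pos'],3),"tcp",np.round(s['tool_pos'],4),"w",round(float(s['width']),4),"F",np.round(s['ft_force'],2),"clk",round(s['clock'],2))
    sh=R.inv().apply(np.array(xyz)-s['tool_pos'])
    print("shift (before turning)",np.round(sh,4))
    for k in(1,-1):
        T=Ro.from_matrix(np.c_[x,np.cross(k*z,x),k*z]); print("turn",np.round((R.inv()*T).as_rotvec(),4))
E
python3 - <<'E'
from h import *
q=ctrl.get_state()['eef_rot'];print(np.round(Ro.from_quat([q[1],q[2],q[3],q[0]]).as_matrix(),3))
k=tow([[-.050,.105]])[0];print(k); plan([*k,.2],TH+np.pi/2)
E
```

```text
[[-0.001 -0.907  0.42 ]
 [-0.001  0.42   0.907]
 [-1.     0.    -0.002]]
[0.49358692 0.15697416]
joints [ 1.003  0.327 -0.193  1.052  0.     1.437] tcp [0.2309 0.4986 0.2386] w 0.0853 F [-0.64  0.3   0.83] clk 0.1
shift (before turning) [ 0.0388 -0.382  -0.1995]
turn [-0.2988 -0.0015 -0.0005]
turn [ 2.8428e+00 -7.0000e-04  2.2000e-03]
```

```bash
python3 -m creep '[[[0.0038,-0.0382,-0.02],[0,0,0],0.05],[[0.0038,-0.0382,-0.02],[0,0,0],0.05],[[0.0038,-0.0382,-0.02],[0,0,0],0.05],[[0.0038,-0.0382,-0.02],[0,0,0],0.05],[[0.0038,-0.0382,-0.02],[0,0,0],0.05],[[0.0038,-0.0382,-0.02],[0,0,0],0.05],[[0.0038,-0.0382,-0.02],[0,0,0],0.05],[[0.0038,-0.0382,-0.02],[0,0,0],0.05],[[0.0038,-0.0382,-0.02],[0,0,0],0.05],[[0.0038,-0.0382,-0.02],[0,0,0],0.05],[[0,0,0],[-0.15,0,0],0.05],[[0,0,0],[-0.15,0,0],0.05],[[0,0,0],[0,0,0],0.05],[[0,0,0],[0,0,0],0.05]]' 40
python3 - <<'E'
from h import *
k=tow([[-.050,.105]])[0]; plan([*k,.097],TH+np.pi/2)
for n in("scene","top"):
    im,d=viewer.get_image(n); a=im[130:245,280:430] if n=="scene" else im[150:250,235:360]
    cv2.imwrite(f"pics/{n}1.png",cv2.resize(a[:,:,::-1],None,fx=5,fy=5,interpolation=cv2.INTER_CUBIC))
E
```

```text
clock: 1.85
tool_pos: [0.4935, 0.1571, 0.2011]
eef_rot: [0.533, -0.465, 0.533, 0.465]
ft_force: [0.9, 0.3, -0.2]
width: 0.05
joints [ 0.166  0.298 -0.336  0.938 -0.     0.301] tcp [0.4935 0.1571 0.2011] w 0.05 F [ 0.86  0.34 -0.18] clk 1.85
shift (before turning) [ 1.041e-01 -1.000e-04 -1.000e-04]
turn [-0.0007 -0.0002 -0.0004]
turn [ 3.1409e+00 -6.0000e-04  3.0000e-04]
```

View pics/scene1.png

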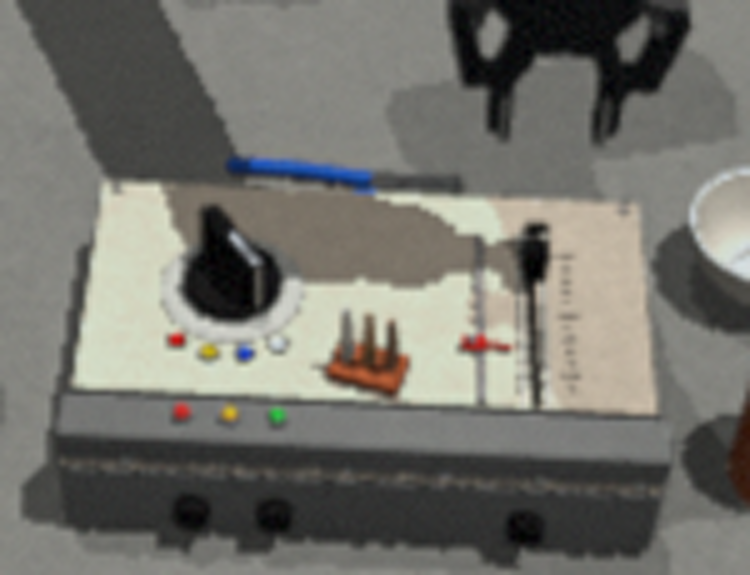

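The gripper is above the knob, and its jaws straddle it at picture (550,100). Next I'll descend and grip.

```bash
python3 -m creep '[[[0.026,0,0],[0,0,0],0.05],[[0.026,0,0],[0,0,0],0.05],[[0.026,0,0],[0,0,0],0.05],[[0.016,0,0],[0,0,0],0.05],[[0.010,0,0],[0,0,0],0.05],[[0,0,0],[0,0,0],0.05],[[0,0,0],[0,0,0],0.05]]'
python3 - <<'E'
from h import *
for n in("scene","top"):
    im,d=viewer.get_image(n); a=im[130:245,280:430] if n=="scene" else im[150:250,235:360]
    cv2.imwrite(f"pics/{n}2.png",cv2.resize(a[:,:,::-1],None,fx=5,fy=5,interpolation=cv2.INTER_CUBIC))
E
```

```text
clock: 2.82
tool_pos: [0.4943, 0.1572, 0.0979]
eef_rot: [0.533, -0.466, 0.532, 0.465]
ft_force: [-0.5, -0.3, 0.4]
width: 0.05
```

View pics/scene2.png

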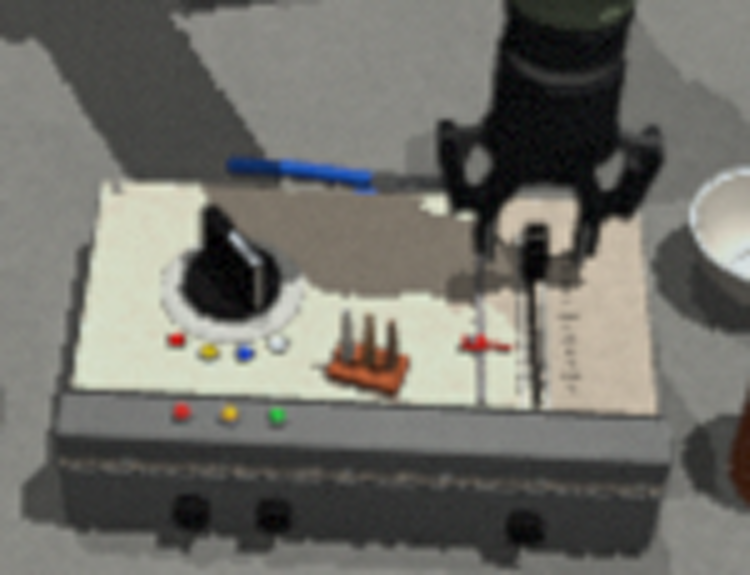

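View pics/top2.png

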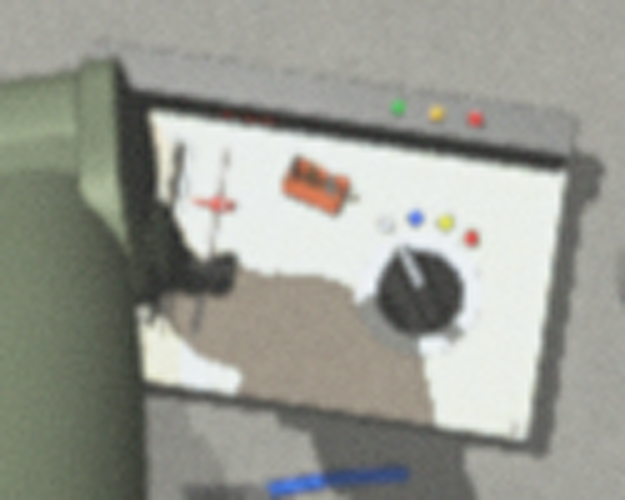

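The knob sits between the open fingers at (535,250). I'll close on it.

```bash
python3 -m creep '[[[0,0,0],[0,0,0],0.03],[[0,0,0],[0,0,0],0.01],[[0,0,0],[0,0,0],0.01],[[0,0,0],[0,0,0],0.01],[[0,0,0],[0,0,0],0.01]]' 30
python3 - <<'E'
from h import *
p=ctrl.get_state()['tool_pos']; print(toown(p))
E
```

```text
clock: 3.55
tool_pos: [0.4941, 0.1579, 0.0978]
eef_rot: [0.533, -0.465, 0.532, 0.466]
ft_force: [-0.2, 6.4, 5.0]
width: 0.0152
[[-0.04956929  0.10600432]]
```

```bash
python3 -m creep '[[[0,-0.006,0],[0,0,0],0.01],[[0,-0.008,0],[0,0,0],0.01],[[0,-0.008,0],[0,0,0],0.01],[[0,-0.008,0],[0,0,0],0.01],[[0,-0.008,0],[0,0,0],0.01],[[0,-0.008,0],[0,0,0],0.01],[[0,-0.006,0],[0,0,0],0.01],[[0,-0.003,0],[0,0,0],0.01],[[0,0,0],[0,0,0],0.01],[[0,0,0],[0,0,0],0.01]]'
python3 - <<'E'
from h import *
p=ctrl.get_state()['tool_pos']; print(toown(p))
im,d=viewer.get_image("scene"); np.save("pics/s3.npy",im); a=im[160:220,350:430]
cv2.imwrite("pics/scene3.png",cv2.resize(a[:,:,::-1],None,fx=10,fy=10,interpolation=cv2.INTER_CUBIC))
E
```

```text
clock: 4.8
tool_pos: [0.549, 0.1502, 0.0978]
eef_rot: [0.533, -0.466, 0.532, 0.465]
ft_force: [1.5, 4.4, 6.2]
width: 0.015
[[0.00583794 0.10570441]]
```

View pics/scene3.png

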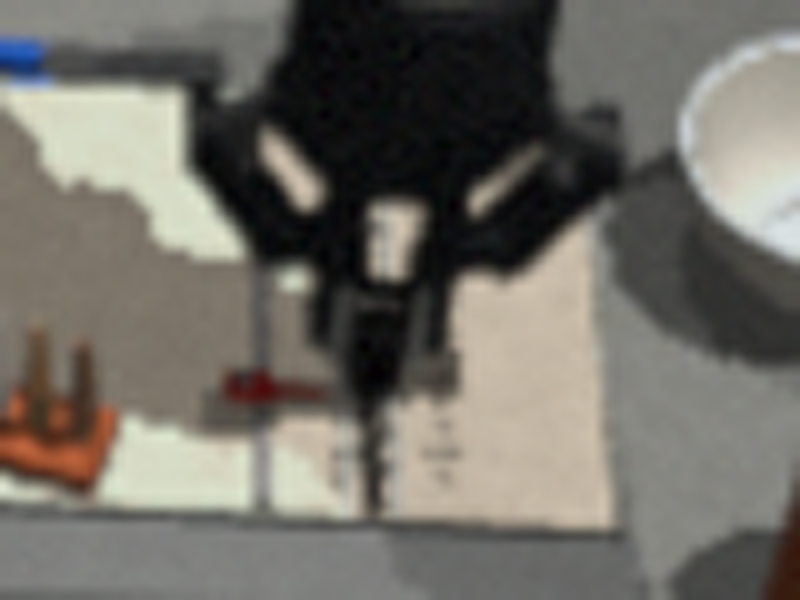

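Run:
```python
from h import *
a=np.load("pics/top0im.npy")[192:222,250:290]; b=np.load("pics/scene0im.npy")[165:205,365:405]
cv2.imwrite("pics/z1.png",np.hstack([cv2.resize(a[:,:,::-1],(480,360),interpolation=cv2.INTER_NEAREST)]))
cv2.imwrite("pics/z2.png",cv2.resize(b[:,:,::-1],(600,600),interpolation=cv2.INTER_NEAREST))
print(np.load("pics/scene0im.npy")[170:186,383:392].mean(2).astype(int)); print(np.load("pics/s3.npy")[182:202,382:394].mean(2).astype(int))
print(np.load("pics/top0im.npy")[198:212,260:273].mean(2).astype(int))
z=lambda p:(np.array(p)+.5)/10-.5+np.array((350,160))
for n,p,zz in(("line",(378,302),.112),("ptr body",(250,386),.08),("tip",(315,391),.078)):print(n,toown(ray("scene",z(p),zz))*1e3)
```

```text
[[201 200 201 201 201 191 185 186 186]
 [201 201 202 205 204 201 198 200 201]
 [203 203 202 202 204 202 200 199 200]
 [205 203 192 190 190 189 197 200 201]
 [203 191 152 135 135 136 170 195 200]
 [200 158  87  46  45  52 111 182 202]
 [189 126  80  70  74  91 126 185 203]
 [168 124 106 103 112 134 147 192 204]
 [176 114  48  39  39  50  92 180 202]
 [182 105  32  18  19  23  77 180 204]
 [168  89  28  22  18  20  75 171 192]
 [149  81  25   5   9  15  65 152 175]
 [ 99  52  13   0   4  18  84 179 200]
 [ 86  42   3   0   1  31 115 188 201]
 [ 96  52  12   8   7  39 133 190 203]
 [ 98  55  19   7  20  49 137 191 202]]
[[ 12  10  13  18  48 105 153 183 184 135  64  12]
 [ 14  13  14  13  42 118 152 181 178 121  53  13]
 [ 10  15  10   8  50 150 167 183 152  82  22  13]
 [  4  19  16   7  50 146 162 180 129  56  15  13]
 [ 10  15   9   8  51 150 163 178 117  44  14  14]
 [ 24  11  16  11  35 106 120 147  98  35  12  17]
 [ 25  20  30  23   8  32  35  46  29  17  28  18]
 [ 19  37  54  44  37  29  29  21  11  33  47  27]
 [ 14  41  56  46  55  47  40  43  24  42  53  30]
 [ 18  46  56  3
[... 720 characters left out ...]
 223 184 127  99  92  99 161 211 227 231 235]
 [222 223 225 160 109  90  84  84 124 178 208 227 234]
 [230 229 222 172 129 131 116  87  92 132 164 209 230]
 [226 225 214 169 142 143 125  99  95 127 146 176 224]
 [223 228 197 138 102 102 102  88 109 137 147 168 223]
 [230 227 189 123  81  73  70  80 114 144 148 167 221]
 [228 221 200 141  90  72  65  79 118 141 144 173 224]
 [221 223 223 187 131  83  63  84 124 142 152 195 226]
 [221 228 235 224 172 107  88 115 130 150 174 218 233]
 [216 229 233 227 192 128 122 158 171 188 205 228 234]
 [226 232 232 224 191 142 155 196 210 226 229 233 235]]
line [[  7.4440827  105.17322474]]
ptr body [[15.41499848 68.78678465]]
tip [[14.65808818 88.96823306]]
```

View pics/z1.png

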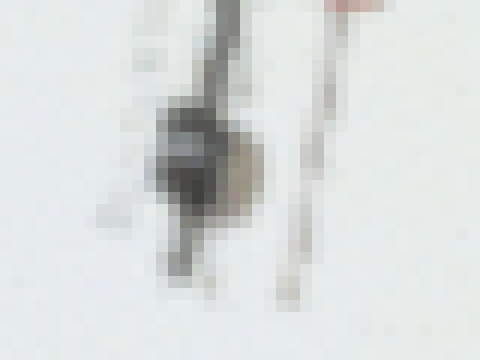

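View pics/z2.png

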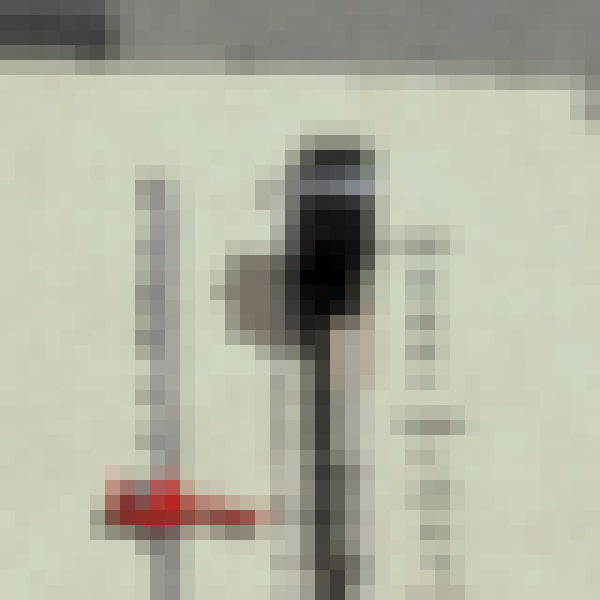

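Run:
```python
from h import *
def tip(im,cols,rows):
    f=im.astype(float); r=f[...,0]-(f[...,1]+f[...,2])/2; r=r[rows[0]:rows[1],cols[0]:cols[1]]
    r=np.clip(r-np.median(r)-8,0,None); y=np.arange(*rows)[:,None]; x=np.arange(*cols)[None]
    print((r.sum(0)).astype(int), np.round((r*y).sum(0)/np.maximum(r.sum(0),1),1)); return [(r*x).sum()/r.sum(),(r*y).sum()/r.sum()]
s0=np.load("pics/scene0im.npy");t0=np.load("pics/top0im.npy");s3=np.load("pics/s3.npy")
P=dict(top=tip(t0,(272,283),(184,197)),)
ts=tip(s0,(371,384),(192,205)); ts3=tip(s3,(371,384),(192,205))
tt=tip(t0,(273,278),(184,197)); ts=tip(s0,(377,383),(192,205)); ts3=tip(s3,(377,383),(192,205))
def tri(a,b):
    A=[]
    for n,p in(("top",a),("scene",b)):
        m=viewer.camera_model(n);Pm=np.array(m['K'])@np.c_[m['R'],m['t']];A.append(Pm)
    X=cv2.triangulatePoints(A[0],A[1],np.array(a,float).reshape(2,1),np.array(b,float).reshape(2,1)); return (X[:3]/X[3]).ravel()
for nm,a,b in(("knob",(265.2,203.6),(386.7,176.7)),("tip",tt,ts)):
    X=tri(a,b);print(nm,"tri",np.round(X,4),"own",toown(X)*1e3)
k=.112
for nm,n,p,z in(("knob","top",(265.2,203.6),k),("knob","scene",(386.7,176.7),k),("knob now","scene",(387.5,189.7),k),("tip","top",tt,.078),("tip","scene",ts,.078),("tip now","scene",ts3,.078)):print(nm,n,p,toown(ray(n,p,z))*1e3)
```

```text
[  0  25  51  68  85 185 245 150 127  71   2] [  0.  189.7 189.7 190.  190.1 190.3 190.3 190.3 190.5 190.5 190. ]
[  0 116 169 125 275 340 157  81  80  72  59  27   2] [  0.  197.9 198.3 198.7 198.1 197.9 198.3 198.4 198.6 198.8 198.9 198.9
 199. ]
[ 0 17 47 39 72 91 40 22 20 12 13  4  0] [  0.  198.1 198.5 198.9 198.3 198.2 198.6 198.6 199.2 199.6 199.8 203.2
   0. ]
[ 26  53  70  86 187] [189.7 189.7 190.  190.1 190.3]
[157  81  80  72  59  27] [198.3 198.4 198.6 198.8 198.9 198.9]
[39 21 18 10 11  2] [198.6 198.6 199.1 199.2 199.5 203.4]
knob tri [0.4971 0.156  0.1131] own [[-46.41941091 104.5103463 ]]
tip tri [0.553  0.1246 0.0763] own [[13.26336622 80.92754459]]
knob top (265.2, 203.6) [[-46.28198606 104.03168942]]
knob scene (386.7, 176.7) [[-47.6173245  105.21625306]]
knob now scene (387.5, 189.7) [[  7.2148186  105.63525262]]
tip top [np.float64(275.83806146572107), np.float64(190.09929078014184)] [[12.991488   79.34637272]]
tip scene [np.float64(378.74240837696334), np.float64(198.54869109947643)] [[14.61979546 81.86769665]]
tip now scene [np.float64(378.4146341463415), np.float64(198.95609756097562)] [[16.34073355 80.81889531]]
```

The two views agree to within 3 mm. The gap was about 60.7 mm, of which 55.3 mm is done. I'll move the remaining 5.5 mm, release, lift away and check from both views.

```bash
python3 -m creep '[[[0,-0.003,0],[0,0,0],0.01],[[0,-0.0025,0],[0,0,0],0.01],[[0,0,0],[0,0,0],0.01],[[0,0,0],[0,0,0],0.01],[[0,0,0],[0,0,0],0.01]]'
python3 - <<'E'
from h import *
s=ctrl.get_state();print(toown(s['tool_pos']),s['ft_force'])
E
python3 -m creep '[[[0,0,0],[0,0,0],0.03],[[0,0,0],[0,0,0],0.05],[[0,0,0],[0,0,0],0.05],[[0,0,0],[0,0,0],0.05],[[-0.02,0,0],[0,0,0],0.05],[[-0.03,0,0],[0,0,0],0.05],[[-0.05,0,0],[0,0,0],0.05],[[0,0.05,0],[0,0,0],0.05],[[0,0.05,0],[0,0,0],0.05],[[0,0.05,-0.05],[0,0,0],0.05],[[0,0,-0.06],[0,0,0],0.05],[[0,0,-0.06],[0,0,0],0.05],[[0,0,0],[0,0,0],0.05]]'
python3 - <<'E'
from h import *
for n in("scene","top"):
    im,d=viewer.get_image(n); np.save(f"pics/{n}4.npy",im); a=im[160:220,350:430] if n=="scene" else im[170:220,245:305]
    cv2.imwrite(f"pics/{n}4.png",cv2.resize(a[:,:,::-1],None,fx=10,fy=10,interpolation=cv2.INTER_NEAREST))
E
```

```text
clock: 5.48
tool_pos: [0.5541, 0.1495, 0.0978]
eef_rot: [0.533, -0.466, 0.532, 0.466]
ft_force: [-1.0, 3.9, 6.2]
width: 0.0155
[[0.01097324 0.10569769]] [-0.9689421   3.93312876  6.1603132 ]
clock: 7.1
tool_pos: [0.3885, 0.002, 0.1976]
eef_rot: [0.534, -0.464, 0.534, 0.463]
ft_force: [-0.4, -0.0, 0.0]
width: 0.0499
```

View pics/scene4.png

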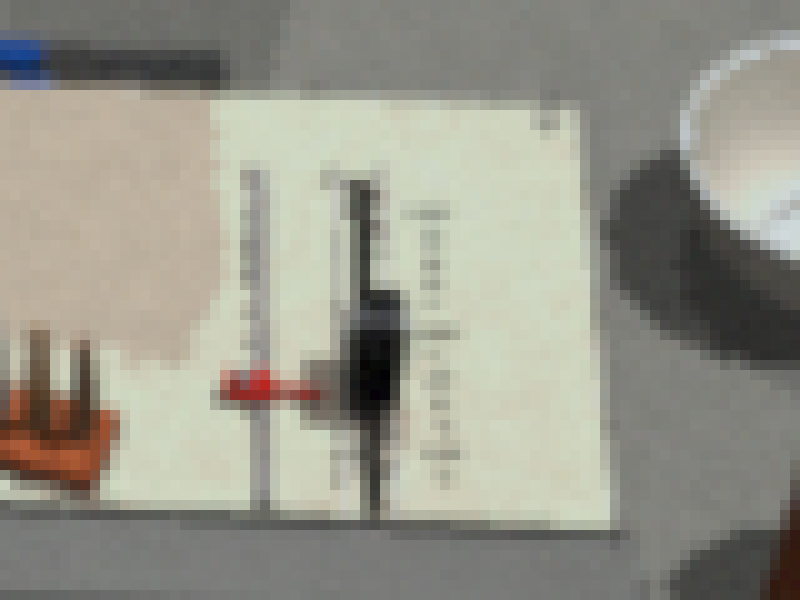

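View pics/top4.png

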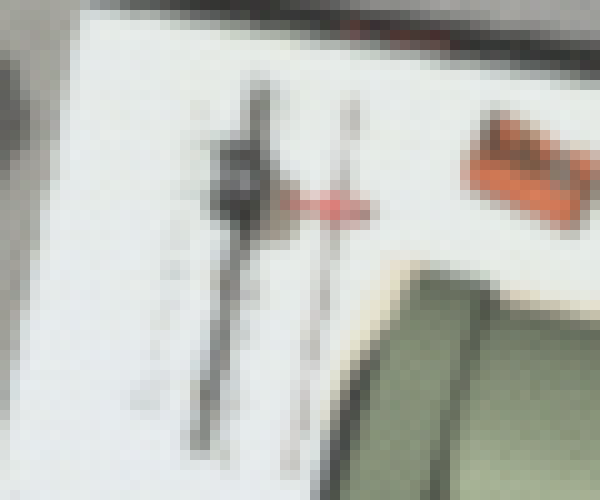

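Run:
```python
from h import *
s=np.load("pics/scene4.npy");t=np.load("pics/top4.npy")
print(s[187:203,384:393].mean(2).astype(int)); print(t[182:196,264:276].mean(2).astype(int))
def tip(im,cols,rows):
    f=im.astype(float); r=f[...,0]-(f[...,1]+f[...,2])/2; r=r[rows[0]:rows[1],cols[0]:cols[1]]
    r=np.clip(r-np.median(r)-8,0,None); y=np.arange(*rows)[:,None]
    return np.c_[np.arange(*cols),r.sum(0).astype(int),np.round((r*y).sum(0)/np.maximum(r.sum(0),1),1)].tolist()
print(tip(s,(371,384),(193,204))); print(tip(t,(272,283),(184,197)))
```

```text
[[190 115  64 177 197 200 203 202 185]
 [188 119  57 150 169 175 197 201 169]
 [188 122  41  52  55  83 167 199 192]
 [170 118  57  37  39  54 142 191 184]
 [143 118  82  70  68  80 151 193 200]
 [140  97  67  63  61  80 147 185 184]
 [117  62  28  25  26  38 102 160 156]
 [102  44  20  22  13  34 104 182 191]
 [100  44  13  20  16  36 117 185 184]
 [ 78  35   6   8   8  38 137 191 197]
 [ 65  28  11   7   2  47 150 192 190]
 [ 64  25   9   8   6  58 177 202 183]
 [ 66  29  12   4   7  62 176 203 198]
 [ 67  31  18  16  39  84 172 199 200]
 [ 90  59  32  29  69 128 165 193 199]
 [123 101  55  44  87 147 172 195 199]]
[[227 225 229 229 219 180 125 143 214 223 227 232]
 [222 217 213 204 185 162 115 150 212 225 229 232]
 [215 199 175 138 120 113  97 143 211 231 231 232]
 [220 215 165 104  85  79  82 131 190 227 233 232]
 [218 220 176 117  96  93  80 113 164 223 229 232]
 [219 222 182 129 118 128  94  95 143 194 218 229]
 [218 210 150 111 110 131 103  92 129 154 175 220]
 [212 189 127  88  81  89  75  95 125 128 146 198]
 [225 187 118  73  67  64  70 104 128 126 141 160]
 [227 203 145 100  69  57  74 115 135 138 146 176]
 [228 225 199 163 105  69  93 125 139 144 167 214]
 [229 231 226 202 136  89 122 145 151 160 191 227]
 [232 230 220 193 133 111 159 183 196 197 222 231]
 [232 231 215 179 129 138 194 225 228 228 231 232]]
[[371.0, 0.0, 0.0], [372.0, 116.0, 197.9], [373.0, 168.0, 198.3], [374.0, 125.0, 198.7], [375.0, 276.0, 198.1], [376.0, 342.0, 197.9], [377.0, 154.0, 198.3], [378.0, 81.0, 198.5], [379.0, 83.0, 198.5], [380.0, 97.0, 198.7], [381.0, 59.0, 198.8], [382.0, 13.0, 198.8], [383.0, 0.0, 0.0]]
[[272.0, 40.0, 190.8], [273.0, 76.0, 190.0], [274.0, 100.0, 189.9], [275.0, 85.0, 190.0], [276.0, 83.0, 190.1], [277.0, 181.0, 190.3], [278.0, 233.0, 190.3], [279.0, 147.0, 190.4], [280.0, 121.0, 190.6], [281.0, 63.0, 190.5], [282.0, 0.0, 0.0]]
```

Run:
```python
from h import *
for nm,n,p,z in(("knob","top",(268.6,187.45),.112),("knob","scene",(387.6,191.45),.112),("tip","top",(275,190),.076),("tip","scene",(379.5,198.6),.076)):print(nm,n,toown(ray(n,p,z))*1e3)
```

```text
knob top [[ 13.08890553 101.91313566]]
knob scene [[ 14.35985912 105.6666324 ]]
tip top [[13.21988618 82.72006838]]
tip scene [[12.96349993 84.41447332]]
```

The knob and pointer positions along desk x differ by -0.1 mm in the top view and +1.4 mm in the scene view, so they are level to within the measuring error. Next is the dial.

Run:
```python
from h import *
zt=lambda p:(np.array(p)+.5)/6-.5+np.array((235,150))
print(toown(ray("top",zt((505,350)),.078))*1e3)
k=tow([[-.0255,-.085]])[0];print(k); plan([*k,.1976],TH+.6+np.pi/2)
```

```text
[[-28.60302065 -86.04598817]]
[ 0.49229184 -0.03459456]
joints [-0.178  0.065 -0.64   0.866  0.    -0.042] tcp [0.3889 0.0049 0.1974] w 0.0499 F [ 0.83 -0.5   0.62] clk 7.2
shift (before turning) [-1.000e-04 -1.078e-01 -2.510e-02]
turn [-6.011e-01  2.000e-04  4.000e-04]
turn [ 2.5405e+00  5.0000e-04 -3.0000e-04]
```

```bash
python3 -m creep '[[[0,-0.036,-0.0084],[0,0,0],0.05],[[0,-0.036,-0.0084],[0,0,0],0.05],[[0,-0.036,-0.0083],[0,0,0],0.05],[[0,0,0],[-0.15,0,0],0.05],[[0,0,0],[-0.15,0,0],0.05],[[0,0,0],[-0.15,0,0],0.05],[[0,0,0],[-0.15,0,0],0.05],[[0,0,0],[0,0,0],0.05],[[0,0,0],[0,0,0],0.05]]'
python3 - <<'E'
from h import *
k=tow([[-.0255,-.085]])[0]; plan([*k,.100],TH+.6+np.pi/2)
for n in("scene","top"):
    im,d=viewer.get_image(n); a=im[110:245,280:430] if n=="scene" else im[150:250,235:360]
    cv2.imwrite(f"pics/{n}5.png",cv2.resize(a[:,:,::-1],None,fx=4,fy=4,interpolation=cv2.INTER_CUBIC))
E
```

```text
clock: 8.32
tool_pos: [0.4927, -0.0327, 0.1972]
eef_rot: [0.371, -0.602, 0.371, 0.602]
ft_force: [0.1, -0.0, -0.4]
width: 0.0499
joints [-0.216  0.258 -0.402  0.911  0.    -0.682] tcp [ 0.4927 -0.0327  0.1972] w 0.0499 F [ 0.09 -0.02 -0.37] clk 8.32
shift (before turning) [ 0.0972  0.0012 -0.0015]
turn [ 0.0011  0.0003 -0.0002]
turn [-3.1405e+00  2.0000e-04  4.0000e-04]
```

View pics/scene5.png

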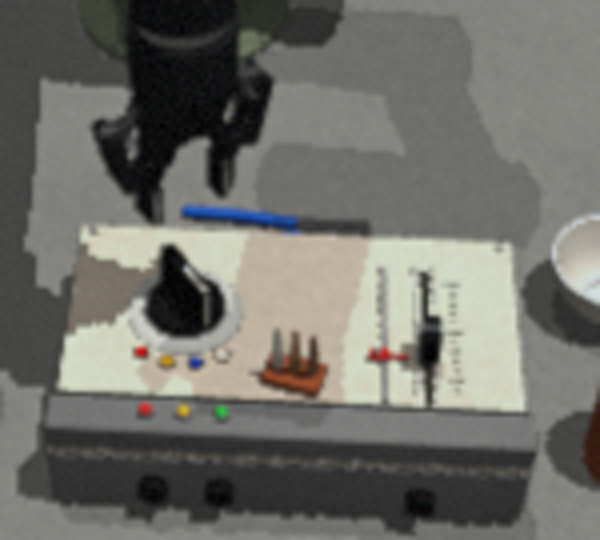

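The gripper is above the dial with its jaws across the bar, which is at about (185,290). I'll descend.

```bash
python3 -m creep '[[[0.025,0.0012,-0.0015],[0,0,0],0.05],[[0.025,0,0],[0,0,0],0.05],[[0.022,0,0],[0,0,0],0.05],[[0.015,0,0],[0,0,0],0.05],[[0.010,0,0],[0,0,0],0.05],[[0,0,0],[0,0,0],0.05],[[0,0,0],[0,0,0],0.05]]'
python3 - <<'E'
from h import *
for n in("scene","top"):
    im,d=viewer.get_image(n); a=im[130:245,280:430] if n=="scene" else im[150:250,235:360]
    cv2.imwrite(f"pics/{n}6.png",cv2.resize(a[:,:,::-1],None,fx=5,fy=5,interpolation=cv2.INTER_CUBIC))
E
```

```text
clock: 9.3
tool_pos: [0.4927, -0.0358, 0.1009]
eef_rot: [-0.371, 0.602, -0.371, -0.602]
ft_force: [-0.5, -1.2, -0.2]
width: 0.0497
```

View pics/scene6.png

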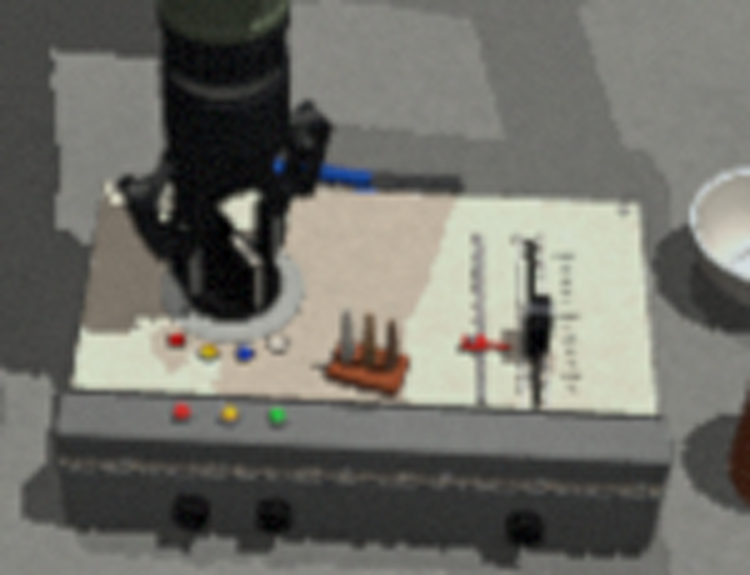

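The bar is between the fingers, with its white line end at (250,265). I'll close on it at 80 N.

```bash
python3 -m creep '[[[0,0,0],[0,0,0],0.03],[[0,0,0],[0,0,0],0.02],[[0,0,0],[0,0,0],0.01],[[0,0,0],[0,0,0],0.008],[[0,0,0],[0,0,0],0.008],[[0,0,0],[0,0,0],0.008]]' 80
python3 - <<'E'
from h import *
s=ctrl.get_state();k=tow([[-.0255,-.085]])[0]; plan([*k,.1],TH+.6+np.pi/2); print(np.round(s['moment'],3))
E
```

```text
clock: 10.15
tool_pos: [0.4905, -0.0322, 0.1007]
eef_rot: [0.372, -0.6, 0.369, 0.604]
ft_force: [-5.2, 11.9, 11.1]
width: 0.0128
joints [-0.22   0.368 -0.531  0.676  0.007 -0.688] tcp [ 0.4905 -0.0322  0.1007] w 0.0128 F [-5.22 11.9  11.12] clk 10.15
shift (before turning) [ 0.0007 -0.0005 -0.003 ]
turn [0.0027 0.0076 0.0015]
turn [-3.1388e+00 -2.4000e-03  1.1900e-02]
[ 2.161  1.074 -0.155]
```

```bash
python3 -m creep '[[[0,0,0.002],[0,0,0],0.008],[[0,0,0.002],[0,0,0],0.008],[[0,0,0],[0,0,0],0.008],[[0,0,0],[0,0,0],0.008]]'
python3 -m creep '[[[0,0,0],[0.05,0,0],0.008],[[0,0,0],[0.05,0,0],0.008],[[0,0,0],[0.05,0,0],0.008],[[0,0,0],[0.05,0,0],0.008],[[0,0,0],[0.05,0,0],0.008],[[0,0,0],[0.05,0,0],0.008],[[0,0,0],[0,0,0],0.008],[[0,0,0],[0,0,0],0.008]]'
python3 - <<'E'
from h import *
s=ctrl.get_state(); k=tow([[-.0255,-.085]])[0]; plan([*k,.1],TH+.6+np.pi/2); print(np.round(s['moment'],3))
E
```

```text
clock: 10.65
tool_pos: [0.4904, -0.032, 0.1007]
eef_rot: [-0.371, 0.602, -0.371, -0.602]
ft_force: [-2.1, 1.2, 7.4]
width: 0.0128
clock: 11.65
tool_pos: [0.4907, -0.0326, 0.1007]
eef_rot: [-0.457, 0.54, -0.457, -0.539]
ft_force: [-2.2, -1.1, 6.2]
width: 0.0126
joints [-0.216  0.366 -0.534  0.67  -0.001 -0.382] tcp [ 0.4907 -0.0326  0.1007] w 0.0126 F [-2.2  -1.13  6.24] clk 11.65
shift (before turning) [ 0.0007 -0.0012 -0.0022]
turn [-0.299  -0.0009  0.0004]
turn [2.8426e+00 6.0000e-04 1.4000e-03]
[0.115 0.344 0.025]
```

```bash
python3 -m creep '[[[0,0,0],[0.06,0,0],0.008],[[0,0,0],[0.06,0,0],0.008],[[0,0,0],[0.06,0,0],0.008],[[0,0,0],[0.06,0,0],0.008],[[0,0,0],[0.06,0,0],0.008],[[0,0,0],[0.06,0,0],0.008],[[0,0,0],[0.06,0,0],0.008],[[0,0,0],[0.06,0,0],0.008],[[0,0,0],[0.06,0,0],0.008],[[0,0,0],[0.06,0,0],0.008],[[0,0,0],[0,0,0],0.008],[[0,0,0],[0,0,0],0.008]]'
python3 - <<'E'
from h import *
s=ctrl.get_state(); k=tow([[-.0255,-.085]])[0]; plan([*k,.1],TH+.6+np.pi/2); print(np.round(s['moment'],3))
for n in("scene","top"):
    im,d=viewer.get_image(n); a=im[150:210,290:350] 
    cv2.imwrite(f"pics/{n}7.png",cv2.resize(a[:,:,::-1],None,fx=9,fy=9,interpolation=cv2.INTER_CUBIC))
E
```

```text
clock: 13.15
tool_pos: [0.4906, -0.0338, 0.1008]
eef_rot: [0.595, -0.382, 0.597, 0.379]
ft_force: [-3.2, -3.5, 6.0]
width: 0.0129
joints [-0.217  0.366 -0.534  0.67  -0.003  0.217] tcp [ 0.4906 -0.0338  0.1008] w 0.0129 F [-3.23 -3.5   5.96] clk 13.15
shift (before turning) [ 0.0008 -0.0019 -0.    ]
turn [-8.994e-01 -3.700e-03  1.000e-04]
turn [2.2422e+00 2.0000e-04 4.5000e-03]
[-0.565  0.42   0.15 ]
```

View pics/scene7.png

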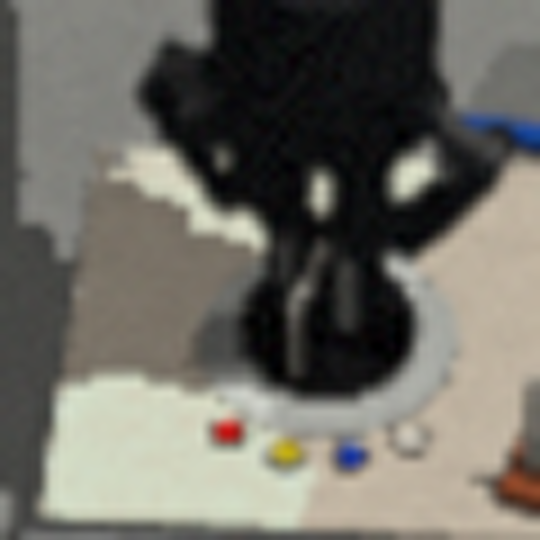

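View pics/top7.png

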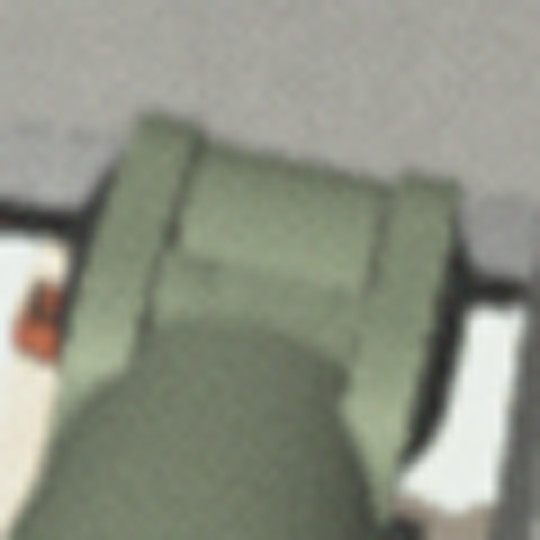

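```bash
python3 -m creep '[[[0,0,0],[0.05,0,0],0.008],[[0,0,0],[0.05,0,0],0.008],[[0,0,0],[0.05,0,0],0.008],[[0,0,0],[0.05,0,0],0.008],[[0,0,0],[0.05,0,0],0.008],[[0,0,0],[0.05,0,0],0.008],[[0,0,0],[0,0,0],0.008],[[0,0,0],[0,0,0],0.008],[[0,0,0],[0,0,0],0.008]]'
python3 - <<'E'
from h import *
s=ctrl.get_state(); k=tow([[-.0255,-.085]])[0]; plan([*k,.1],TH+.6+np.pi/2); print(np.round(s['moment'],3))
im,d=viewer.get_image("scene"); np.save("pics/s8.npy",im); a=im[160:205,300:350] 
cv2.imwrite("pics/scene8.png",cv2.resize(a[:,:,::-1],None,fx=13,fy=13,interpolation=cv2.INTER_CUBIC))
E
```

```text
clock: 14.38
tool_pos: [0.4902, -0.0343, 0.1007]
eef_rot: [0.645, -0.289, 0.647, 0.286]
ft_force: [-3.2, -5.8, 7.3]
width: 0.0126
joints [-0.217  0.366 -0.534  0.67  -0.005  0.518] tcp [ 0.4902 -0.0343  0.1007] w 0.0126 F [-3.22 -5.84  7.34] clk 14.38
shift (before turning) [ 0.0007 -0.0018  0.0012]
turn [-1.1998e+00 -5.1000e-03  1.0000e-04]
turn [1.9418e+00 1.0000e-04 5.7000e-03]
[-0.888  0.542  0.134]
```

View pics/scene8.png

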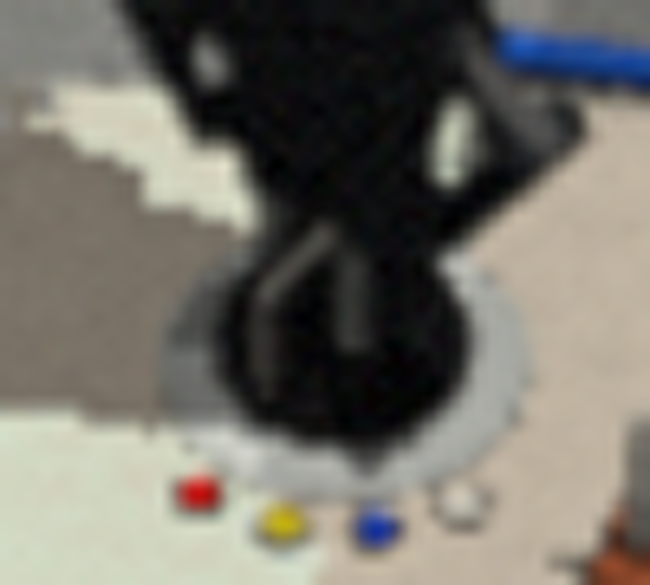

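```bash
python3 -m creep '[[[0,0,0],[0,0,0],0.008]]' >/dev/null
python3 - <<'E'
from h import *
z=lambda p:(np.array(p)+.5)/13-.5+np.array((300,160))
A=toown(ray("scene",z((333,225)),.122))[0];B=toown(ray("scene",z((262,300)),.122))[0]; ax=np.array([-.025,-.085])
print(A*1e3,B*1e3,"seg",np.arctan2(*(B-A)[::-1]),"from axis",np.arctan2(*(B-ax)[::-1]))
for nm,p in(("red",(199,493)),("yel",(283,523)),("blue",(376,527)),("white",(461,503))):
    q=toown(ray("scene",z(p),.073))[0]; print(nm,q*1e3,np.arctan2(*(q-ax)[::-1]))
for i in range(3):
    print(ctrl.get_state()['moment']); viewer.get_image("scene")
im,_=viewer.get_image("scene"); cv2.imwrite("pics/scene9.png",im[:,:,::-1])
print("red ptr/knob", im[187:196,386:389].mean(2).astype(int).tolist())
E
```

```text
[-27.37700977 -86.24723558] [  -2.08775488 -101.38610324] seg -0.5394104033346236 from axis -0.6208334215610516
red [  16.29597089 -116.28984612] -0.6484092146616076
yel [ 24.69914494 -95.4943154 ] -0.20809993361082804
blue [ 24.77959483 -73.24679145] 0.23185882130694743
white [ 16.14259177 -53.35833812] 0.6555965821456085
[-0.91332505  0.60361719  0.16877791]
[-0.90307633  0.60039066  0.06530978]
[-0.89298377  0.53899713  0.13298286]
red ptr/knob [[62, 180, 200], [56, 152, 172], [43, 51, 58], [60, 40, 41], [84, 71, 69], [67, 62, 63], [29, 26, 29], [22, 21, 20], [18, 24, 17]]
```

View pics/scene9.png

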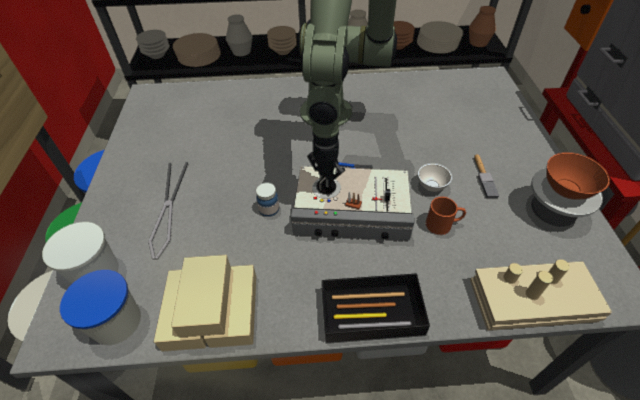

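```bash
python3 -m creep '[[[0,0,0],[0.02,0,0],0.008],[[0,0,0],[0,0,0],0.008],[[0,0,0],[0,0,0],0.008],[[0,0,0],[0,0,0],0.008],[[0,0,0],[0,0,0],0.008]]'
python3 - <<'E'
from h import *
for i in range(6):
    s=ctrl.get_state();print(np.round(s['moment'],3),np.round(s['joint_pos'][5],4)); im,_=viewer.get_image("scene")
a=im[160:205,300:350]; cv2.imwrite("pics/scene10.png",cv2.resize(a[:,:,::-1],None,fx=13,fy=13,interpolation=cv2.INTER_CUBIC))
E
```

```text
clock: 15.38
tool_pos: [0.4902, -0.0343, 0.1007]
eef_rot: [0.648, -0.282, 0.65, 0.279]
ft_force: [-2.6, -6.6, 5.5]
width: 0.0132
[-0.937  0.553  0.123] 0.5375
[-0.917  0.643  0.112] 0.5375
[-0.908  0.603  0.153] 0.5375
[-0.956  0.571  0.176] 0.5375
[-0.944  0.63   0.119] 0.5375
[-0.886  0.623  0.131] 0.5375
```

View pics/scene10.png

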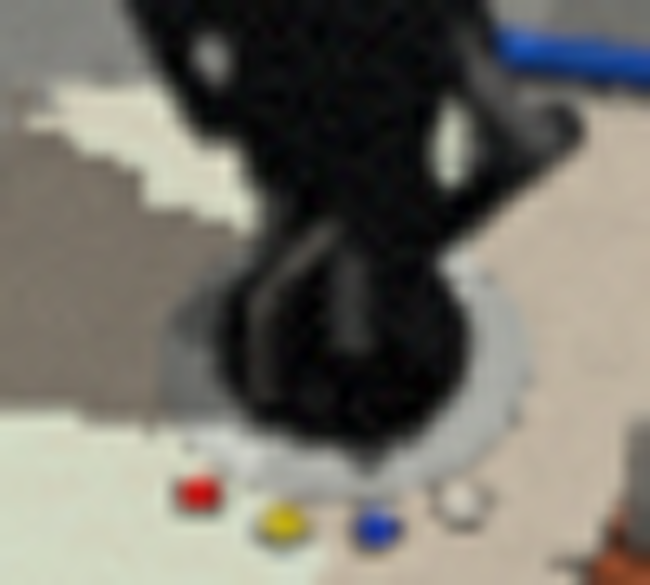

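The dial's line points at the red dot. It runs down the end face at (258,300)–(260,400), with the red dot at (199,493). The moment averages about 0.136 N m, as expected at the red click and without the rise that the hard stop would give. I'm handing in.

```bash
python3 -c "
from rig import ctrl
print(ctrl.finish_job(), ctrl.get_state()['clock'])"
```

```text
the job is handed in; nothing more can be done
the job is handed in; nothing more can be done
```

I slid the air slider about 60 mm to the red pointer and let go of it. I then turned the lighting dial clockwise past blue and yellow to the red dot. The job was handed in at about 16 s with the gripper still holding the dial there at 80 N.

- **Slider:** after release, the white line was off the pointer by -0.1 mm in the top view and +1.4 mm in the scene view. The views disagree slightly, but both are within the measuring error. The last picture showed it unmoved.
- **Dial:** the wrist had turned 1.22 rad from the off position. The spring moment averaged about 0.136 N m, which fits a dial angle of about 1.2 rad just short of the hard stop. Before the last 0.02 rad nudge, two readings of the dial's line in the image gave 1.14 and 1.22 rad. That image check is only rough.
- **Bystanders:** I saw no change in any of the pots or tools in the last picture, though the pliers were partly hidden by the arm. Readings at the end of each move stayed below about 20 N at the wrist.

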